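# Open a junction box and hold it in the drilling jig

### The arm

A 6-joint arm with a two-finger parallel gripper is mounted at the origin on the work surface. World frame = base frame: x ahead of the robot, y to its left, z up, the work surface at z = 0. Lengths are in m, angles in rad, forces in N, time in s.
With the tool pointing down it reaches from about 0.275 to 1 m from the base axis. Payload 8.4 kg.
Tool frame: the origin (TCP) lies on the centre line of the jaws, within the pads' length; the fingertips stand 17 mm ahead of it and the grasp point (between the pads) lies 2 mm behind it (bot.tcp_to_tips is the z of the fingertips in the tool frame, in m); z points along the fingers, y is the line along which they close (so a half turn about z gives the same grasp; the last joint's range is limited). The gripper opens to 85 mm and grips with 20 to 120 N. Pads are 22 mm wide; open, the fingers measure 114 mm over their backs; the gripper's body (76 mm by 85 mm) begins 54 mm behind the grasp point. The pads swing forward as they close: fully open they stand 13 mm farther back than shut.
Start: joints at [-1.242, 0.353, 1.633, -0, 1.155, -0.002], TCP at [0.203, -0.591, 0.248] pointing down, gripper open.
Joint ranges: [-2.63, 2.63], [-0.92, 2.1], [0.06, 2.66], [-1.3, 4.44], [0, 2.69], [-3.02, 3.02]. Speed limits (rad/s): [2.22, 2.22, 2.79, 3.14, 3.14, 3.14].

### API

Orientations are given as a unit quaternion [x, y, z, w].
In Python, from workcell import bot, hand, kinematics, get_obs, vision, hand_in gives the robot as it stands. The module is installed in compiled form; this text tells all that it offers. Calls block until the motion is done:
- bot.reach(position, orientation): joint-space move of the TCP to a pose.
- bot.servo_line(position, ori=None, velocity=0.15): straight line of the TCP; ori=None keeps the orientation; velocity is the mean speed in m/s.
- bot.goto_joints(angles): joint-space move.
- hand.move_gripper(opening, strength=None): finger opening in m; strength is the grip in N (None keeps the last); returns when the fingers have stopped.
- bot.dwell(seconds).
- kinematics.solve_ik(position, orientation): joint angles nearest the present ones, or None.
- get_obs(): the state.
- vision.read_camera(name): name is "scene" or "top" or "wrist"; returns a dict with "frame" (420x560x3 uint8, red, green, blue), "intrinsics" (3x3 intrinsics, pixels), "view" (4x4, takes a point from world to camera coordinates). Camera axes: x right, y down, z forward; pixel columns grow to the right and rows downward; lengths in m; the calibration is good to about 2 mm. A picture is of the moment at which its call begins. There is no depth.
A pose or a line that the arm cannot do raises bot.IKError and nothing moves.
- hand_in(): hands the job in; it is judged then, once.
The state is a dict: "time_s": time; "joint_pos": joint angles; "joint_vel": joint speeds; "joint_efforts": joint torques, N m; "position": TCP position; "orientation": TCP orientation; "wrist_force": force on the tool from outside, world axes, zero at the start; "ft_torque": the same for the moment, N m; "gripper_width": finger opening in m; "grip_force": force on a finger pad.
Only numpy, scipy, OpenCV 4.12 (cv2) and the standard library are available. Lean on these libraries where they do the work, as an engineer would, in place of code of your own. Each camera call takes 0.05 s, during which the arm holds its last target. There are 200 camera calls.

### The job

Lift the cover off the junction box's two pins and lay it flat in the shallow tray, without dropping it. Then push the open box along the jig's bed into the corner, its end up to the stop block and its long side flat along the fence, and finish while holding it there for drilling with one slanting push that presses it firmly (with some 15 to 20 N each way) down on the bed and against the fence at once: do not let go at the end. Leave everything else on the table where it is.

Things in the scene. Friction and masses are not known exactly. Their poses are not given: they have to be found in the camera images.
- jig: Drilling jig, fixed: plywood 200 (x) x 260 (y) mm, 15 mm thick, with a wooden fence and stop block on it. Origin: centre of its underside, on the table. x points to the fence (away from the robot), y along the fence to the stop block (robot's left). Fence face at x = +70 mm, stop block face at y = +100 mm; both rise 40 mm above the bed.
- bed: Upper layer of the jig, smooth waxed plywood (friction against the box about 0.2), on which the box stands, fixed. Origin: centre of its underside, 7 mm above the jig's origin; its top is 8 mm higher (15 mm above the table). Axes as the jig's.
- fence: Varnished wooden fence of the jig (friction about 0.3), fixed: 30 (x) x 260 (y) x 40 (z) mm, running along the jig's edge farther from the robot. Origin: centre of its underside, at jig x +85, y 0, z 15 mm. Axes as the jig's.
- stop: Varnished wooden stop block of the jig (friction about 0.3), fixed: 70 (x) x 30 (y) x 40 (z) mm, at the jig's +y end (the robot's left), touching the fence. Origin: centre of its underside, at jig x +35, y +115, z 15 mm. Axes as the jig's.
- housing: Grey plastic junction box, loose on the bed, 20-50 mm off the fence, 20-65 mm off the stop block, turned up to 0.2 rad. Outside 90 (x) x 130 (y) x 45 (z) mm; steel pins 6 mm across, 10 mm high stand on the end walls' tops at y = +-55 mm. 0.35-0.57 kg. Origin: centre of its underside; x to the fence, y along its length to the stop block. In the corner: jig x +25, y +35, z +15 mm.
- cavity (a point): Centre of the box's inner floor, 5 mm above its underside. Under the cover the box is empty and open on top: cavity 80 (x) x 90 (y) mm, 40 mm deep; floor 5 mm, long walls 5 mm, end walls 20 mm thick. Shut fingers fit in it and can push its walls and floor. Axes as the box's.
- cover: Loose grey cover: plate 90 (x) x 130 (y) x 5 (z) mm with two 9 mm holes over the box's pins; in the middle of its top a grip rib 14 mm wide (x), 60 mm long (y), rising 32 mm above the plate (37 mm above the origin). 0.12 kg. Origin: centre of the plate's underside; at first on the box's rim, 45 mm above the box's origin, axes as the box's.
- tray: Shallow grey plastic tray, fixed, empty, 190 (x) x 150 (y) mm outside, 18 mm high, walls 4 mm, floor 4 mm thick; stands to the left or the right of the jig (a deep parts bin of the same footprint, 75 mm high, stands on the other side). Origin: centre of its underside.
- screwdriver: Loose screwdriver lying on the table, about 200 mm long; a bystander, to be left alone. Origin: underside.
- wrench: Loose wrench lying on the table; a bystander, to be left alone. Origin: underside.
- pot: Small open steel pot, 56 mm across, 50 mm high; a bystander, to be left alone. Origin: underside.
- jar: Closed jar, 64 mm across, 90 mm high; a bystander, to be left alone. Origin: underside.
- offcut: Loose wood offcut 45 x 140 x 45 mm; a bystander, to be left alone. Origin: underside.
- offcut_short: Short loose wood offcut 60 x 45 x 45 mm; a bystander, to be left alone. Origin: underside.
- mug: White mug, 80 mm across, 90 mm high; a bystander, to be left alone. Origin: underside.
Mind the look-alikes: they are no part of the job. What is shaped like the cover but blue is not meant. What is shaped like the housing but blue is not meant.

How it is judged:
On the way, in this order (a step that is already met when the one before it is completed fails the run):
1. the cover is lifted clear of the box's pins (z of cover in the frame of housing above 0.065 m), for 0.1 s.
2. the cover lies flat in the tray, let go (x of cover in the frame of tray between -0.045 and 0.045 m and y of cover in the frame of tray between -0.045 and 0.045 m and height (world z) of cover below 0.012 m and angle between cover's own z axis and vertical below 0.08 rad and contact force between cover and tray above 0.3 N and contact force between the fingers and cover below 0.1 N and linear speed of cover below 0.02 m/s), for 0.2 s.
At the end, for the whole second after the job is handed in: Cover flat in the tray, let go (within 45 mm of its middle each way). Open box flat and square (0.03 rad), within 3 mm of the fence and 4 mm of the stop block, at rest, still pressed: over 4 N between box and fence, over 8 N between box and bed (its weight is under 5.6 N) (x of cover in the frame of tray between -0.045 and 0.045 m and y of cover in the frame of tray between -0.045 and 0.045 m and height (world z) of cover below 0.012 m and angle between cover's own z axis and vertical below 0.08 rad and contact force between cover and tray above 0.3 N and contact force between the fingers and cover below 0.1 N and contact force between housing and fence above 4 N and contact force between housing and bed above 8 N and x of housing in the frame of jig above 0.022 m and y of housing in the frame of jig between 0.031 and 0.038 m and angle between the x axis of housing and the x axis of jig, either way round below 0.03 rad and angle between housing's own z axis and vertical below 0.03 rad and z of housing in the frame of jig below 0.018 m and linear speed of housing below 0.01 m/s); the arm keeps its last pose, push and grip.
It fails at once if a loose bystander was shoved more than 30 mm (distance of any of screwdriver, wrench, pot, jar, offcut, offcut_short, mug from where it was at the start of the episode above 0.03 m).
It fails at once if the cover was dropped (free fall of more than about 25 mm) (contact force between cover and anything else below 0.01 N and linear speed of cover above 0.7 m/s).
It fails at once if the box was tipped or lifted off the bed (angle between housing's own z axis and vertical above 0.3 rad or z of housing in the frame of jig above 0.04 m).
It also fails if it takes over 70 s, if anything falls off the work surface, if the arm or the gripper's body presses on something with over 40 N, if the wrist force passes 120 N, or if a joint passes its speed limit or range.

## Working session

There is one attempt and no reset: what is moved stays moved. The work goes in short steps, each a Python script; the robot and the scene stay as the last script left them, time stands still between calls to the robot, and variables do not carry over. Pictures are saved under pics/ and viewed, at most 10 in all, crops included, and the job is handed in when it is done.

```bash
mkdir -p pics; python3 - <<'E'
from workcell import bot,vision,get_obs
import cv2,numpy as np,pickle
d={}
for n in("top","scene"):
    c=vision.read_camera(n);d[n]=c
    cv2.imwrite(f"pics/{n}0.png",c["frame"][:,:,::-1])
    print(n,c["intrinsics"].tolist(),np.round(c["view"],4).tolist())
pickle.dump(d,open("cams.pkl","wb"))
o=get_obs();print(o["time_s"],o["wrist_force"],o["orientation"],bot.tcp_to_tips)
E
```

```text
top [[504.4102489342414, 0.0, 283.60399531393233], [0.0, 504.4102489342414, 216.46365016400918], [0.0, 0.0, 1.0]] [[-0.0225, -0.9997, 0.0107, -0.0283], [-0.9975, 0.0217, -0.0672, 0.5194], [0.0669, -0.0122, -0.9977, 1.1922], [0.0, 0.0, 0.0, 1.0]]
scene [[387.28566794840975, 0.0, 279.61262822286], [0.0, 387.28566794840975, 211.9063733241265], [0.0, 0.0, 1.0]] [[-0.1047, 0.9942, 0.0238, 0.0835], [0.572, 0.0798, -0.8163, -0.233], [-0.8135, -0.0718, -0.5771, 1.389], [0.0, 0.0, 0.0, 1.0]]
0.1 [-0.86062965 -0.03436121 -0.03720426] [ 9.86356633e-01  1.64621351e-01 -8.72450342e-05 -6.28376859e-04] 0.017
```

View pics/top0.png

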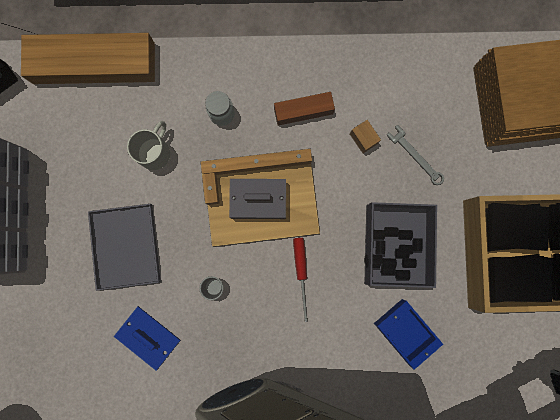

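View pics/scene0.png

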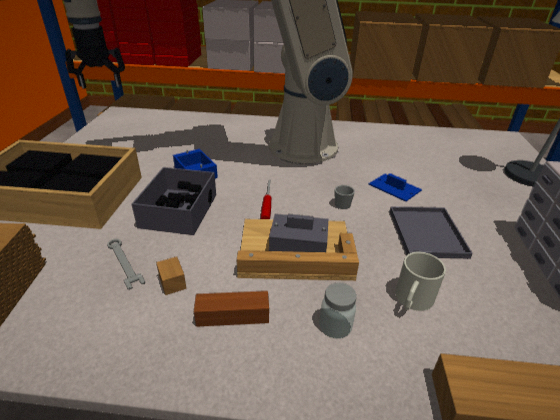

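The top view shows these candidates:
- **Cover:** the grey one on the box at about (259,199), with its rib at (258,198). The blue cover at (147,338) is a decoy.
- **Box:** the grey one under that cover. The blue box at (408,333) is a decoy.
- **Tray:** the shallow empty one at (125,247). The thing at (400,246) is the deep bin with parts in it.

I choose the grey cover and box on the wooden jig, and the left tray. Next I check that in one close crop and measure.

```bash
cat > h.py <<'E'
import numpy as np,cv2,pickle
def ray(c,uv):
    V=np.array(c["view"]);R=V[:3,:3];C=-R.T@V[:3,3]
    d=np.linalg.inv(c["intrinsics"])@np.array([uv[0],uv[1],1.]);return C,R.T@d
def pt(c,uv,z):
    C,d=ray(c,uv);return C+d*(z-C[2])/d[2]
def proj(c,p):
    V=np.array(c["view"]);q=c["intrinsics"]@(V[:3,:3]@np.array(p)+V[:3,3]);return q[:2]/q[2]
def rect(c,mask,z):
    """largest blob -> minAreaRect in world xy on plane z: centre, sizes, long-side angle"""
    cs,_=cv2.findContours(mask,cv2.RETR_EXTERNAL,cv2.CHAIN_APPROX_NONE)
    k=max(cs,key=cv2.contourArea)
    P=np.array([pt(c,p[0],z)[:2] for p in k],np.float32)
    B=cv2.boxPoints(cv2.minAreaRect(P));e1,e2=B[1]-B[0],B[2]-B[1]
    l=e1 if np.hypot(*e1)>np.hypot(*e2) else e2
    return B.mean(0),sorted([np.hypot(*e1),np.hypot(*e2)]),np.arctan2(l[1],l[0])%np.pi,k
E
python3 - <<'E'
from h import *
d=pickle.load(open("cams.pkl","rb"));c=d["top"];f=c["frame"]
hsv=cv2.cvtColor(f,cv2.COLOR_RGB2HSV)
for uv in[(240,187),(280,187),(240,214),(258,195),(258,204),(265,238),(125,247),(92,230),(230,160),(330,220)]:print(uv,f[uv[1],uv[0]],hsv[uv[1],uv[0]])
x0,y0=190,140
cv2.imwrite("pics/crop.png",cv2.resize(f[y0:y0+115,x0:x0+140,::-1],None,fx=5,fy=5,interpolation=cv2.INTER_NEAREST))
def show(n,m,z,roi):
    M=np.zeros_like(m);a,b,e,g=roi;M[b:g,a:e]=m[b:g,a:e]
    r=rect(c,M,z);print(n,np.round(r[0],4),np.round(r[1],4),round(float(r[2]),4))
S=hsv[:,:,1];H=hsv[:,:,0];V=hsv[:,:,2]
wood=((S>75)&(H>8)&(H<30)).astype(np.uint8)
show("cover",((S<60)).astype(np.uint8),.065,(222,172,294,228))
show("wood",wood,.015,(190,140,330,255))
show("tray",((V<115)).astype(np.uint8),.018,(80,195,170,300))
E
```

```text
(240, 187) [87 83 84] [173  12  87]
(280, 187) [87 85 85] [ 0  6 87]
(240, 214) [89 88 91] [130   8  91]
(258, 195) [85 82 84] [160   9  85]
(258, 204) [88 88 87] [30  3 88]
(265, 238) [174 141  89] [ 18 125 174]
(125, 247) [80 78 82] [135  12  82]
(92, 230) [29 28 27] [15 18 29]
(230, 160) [144 109  63] [ 17 143 144]
(330, 220) [145 138 129] [ 17  28 145]
cover [0.5585 0.0211] [0.0905 0.1291] 1.549
wood [0.5671 0.0155] [0.2081 0.2679] 1.6688
tray [0.4548 0.341 ] [0.1588 0.1934] 0.104
```

View pics/crop.png

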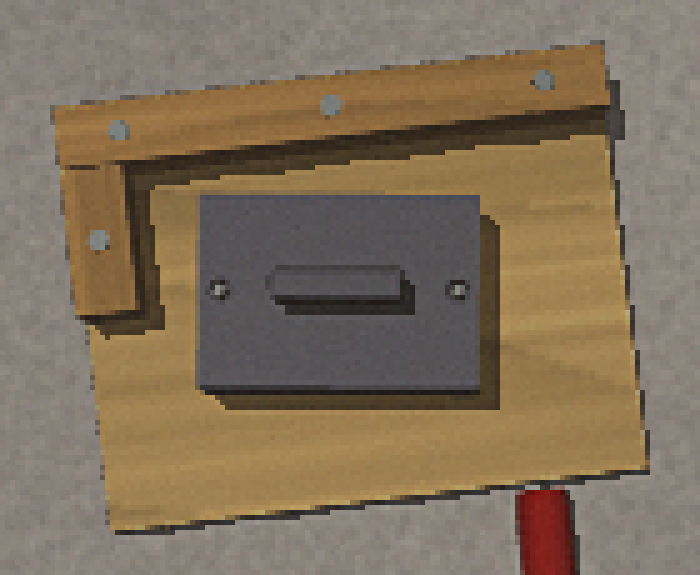

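The crop confirms the grey cover on the jig: its pins are at crop (218,289) and (457,289), and its rib is at about (335,285). The fence and stop are at the far and left sides. Next I compute the poses and grasp.

```bash
cat >> h.py <<'E'
from scipy.spatial.transform import Rotation as Ro
def down(a):
    """tool down, closing axis y at world angle a"""
    s,k=np.sin(a),np.cos(a)
    return Ro.from_matrix(np.array([[-s,k,0],[k,s,0],[0,0,-1]])).as_quat()
E
python3 - <<'E'
from h import *
from workcell import bot,hand,kinematics,get_obs
d=pickle.load(open("cams.pkl","rb"));c=d["top"]
im=lambda p:(p[0]/5-.5+190,p[1]/5-.5+140)
A=pt(c,im((53,107)),.055)[:2];B=pt(c,im((604,43)),.055)[:2];C=pt(c,im((112,532)),.015)[:2];D=pt(c,im((648,472)),.015)[:2]
dy=(A-B)+(C-D);yaw=np.arctan2(dy[1],dy[0])-np.pi/2;ctr=(A+B+C+D)/4
print("sizes",np.hypot(*(A-B)),np.hypot(*(C-D)),np.hypot(*(A-C)),np.hypot(*(B-D)))
L=pt(c,im((219,289)),.07)[:2];Rr=pt(c,im((457.5,289)),.07)[:2];e=L-Rr;cy=np.arctan2(e[1],e[0])-np.pi/2;cc=(L+Rr)/2
print("jig",ctr,yaw,"cover",cc,cy,np.hypot(*e))
cc=(cc+np.array([.5585,.0211]))/2;cy=(cy-.022)/2
Rj=np.array([[np.cos(yaw),-np.sin(yaw)],[np.sin(yaw),np.cos(yaw)]]);print("cover in jig",Rj.T@(cc-ctr),cy-yaw)
pickle.dump(dict(jig=ctr,yaw=yaw,cover=cc,cyaw=cy),open("pose.pkl","wb"))
for a in(cy,cy+np.pi):print(a,kinematics.solve_ik([*cc,.2],down(a)))
for a in(.104+np.pi/2,.104-np.pi/2):print(a,kinematics.solve_ik([.455,.343,.2],down(a)))
print(get_obs()["joint_pos"])
E
```

```text
sizes 0.25967712184505265 0.2582211542388002 0.19945458570353414 0.20134722254348916
jig [0.56325021 0.01412471] 0.09286836457944725 cover [0.56056642 0.02066108] -0.021340362546097502 0.10960223725537986
cover in jig [-0.00307448  0.00707142] -0.114538545852496
-0.02167018127304875 [ 3.46215336e-02  3.05057690e-01  1.82069590e+00 -4.44089210e-16
  1.01583907e+00  5.62917148e-02]
3.1199224723167442 None
1.6747963267948967 [ 6.43325609e-01  3.19612089e-01  1.79963191e+00 -4.44089210e-16
  1.02234865e+00 -1.03147072e+00]
-1.4667963267948965 [ 6.43325609e-01  3.19612089e-01  1.79963191e+00 -4.44089210e-16
  1.02234865e+00  2.11012194e+00]
[-1.24241506e+00  3.53598133e-01  1.63405148e+00  3.47332748e-05
  1.15521145e+00 -2.38106710e-03]
```

```bash
python3 - <<'E'
from h import *
from workcell import bot,hand,get_obs,vision
p=pickle.load(open("pose.pkl","rb"));q=down(p["cyaw"]);x,y=p["cover"]
bot.reach([x,y,.2],q)
hand.move_gripper(.05,40)
bot.servo_line([x,y,.087],q,velocity=.12)
o=get_obs();print("pre",o["time_s"],o["position"],o["wrist_force"])
hand.move_gripper(0,40)
o=get_obs();print("grip",o["time_s"],o["gripper_width"],o["grip_force"],o["wrist_force"])
bot.servo_line([x,y,.2],q,velocity=.1)
o=get_obs();print("lift",o["time_s"],o["gripper_width"],o["grip_force"],o["wrist_force"])
c=vision.read_camera("scene");cv2.imwrite("pics/lift.png",c["frame"][120:320,150:450,::-1])
E
```

```text
pre 4.15 [0.56006414 0.02090686 0.08760947] [ 0.11622079 -0.48480986 -0.26935876]
grip 4.5667 0.01338445844460936 40.61404287815094 [-0.28358182 -0.16423654  6.69282765]
lift 5.85 0.013509953117531325 39.53273892402649 [-0.09553169  0.32723276 -0.64771723]
```

View pics/lift.png

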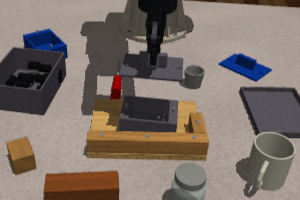

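The crop shows the cover held level above the open box (cavity at about (150,108)), with nothing else moved. Next is the tray.

```bash
python3 - <<'E'
from h import *
from workcell import bot,hand,get_obs,vision
q=down(.104+np.pi/2);x,y=.455,.343
bot.reach([x,y,.2],q)
bot.servo_line([x,y,.06],q,velocity=.12);bot.dwell(.2)
f0=np.array(get_obs()["wrist_force"]);z=.040
while z>.024:
    bot.servo_line([x,y,z],q,velocity=.05)
    f=np.array(get_obs()["wrist_force"])-f0
    if f[2]>3:break
    z-=.0015
o=get_obs();print("down",z,f,o["position"],o["time_s"])
hand.move_gripper(.03)
bot.servo_line([x,y,.2],q,velocity=.15)
print(get_obs()["time_s"],get_obs()["wrist_force"])
pj=pickle.load(open("pose.pkl","rb"))
hand.move_gripper(0,60)
bot.reach([.45,.2,.25],down(0)) 
c=vision.read_camera("top");cv2.imwrite("pics/top1.png",c["frame"][130:310,70:350,::-1].repeat(2,0).repeat(2,1));pickle.dump(c,open("top1.pkl","wb"))
E
```

```text
down 0.030999999999999993 [-1.05902385 -1.15337424  8.49272177] [0.4551629  0.34309834 0.03169001] 10.7417
12.325 [-1.0520202  -0.32186628 -0.27528199]
```

View pics/top1.png

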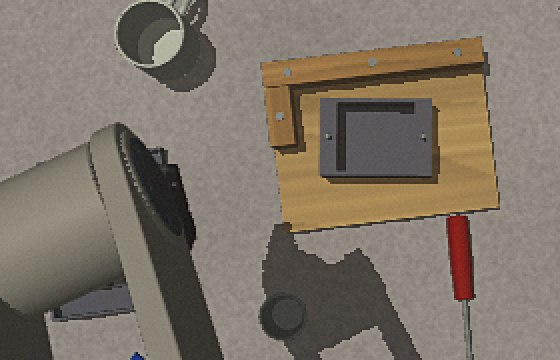

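The crop shows the box open and still on the bed, centre at about crop (376,137), cavity visible; the arm hides the tray, which I check later. Next I push: first to the fence, then to the stop.

```bash
cat >> h.py <<'E'
from workcell import bot,hand,get_obs,vision
P=pickle.load(open("pose.pkl","rb"));cy_,sy_=np.cos(P["yaw"]),np.sin(P["yaw"])
J=np.array([[cy_,-sy_,0],[sy_,cy_,0],[0,0,1]]);O=np.array([*P["jig"],0])
Q=down(P["yaw"]+np.pi/2)
w=lambda p:O+J@np.array(p)          # jig -> world
def st():
    o=get_obs();return J.T@(np.array(o["position"])-O),J.T@np.array(o["wrist_force"]),o["time_s"]
def guard(p,d,limit,f0,step=.0015,n=60,v=.04):
    """step along jig direction d from commanded p until the reaction along d exceeds limit"""
    p=np.array(p,float);d=np.array(d,float)
    for i in range(n):
        p=p+step*d;bot.servo_line(w(p),Q,velocity=v)
        q,f,t=st();r=-(f-f0)@d
        if r>limit:break
    print("guard",d,"cmd",np.round(p,4),"pos",np.round(q,4),"f",np.round(f-f0,1),"t",t);return p
def boxpose(c):
    hsv=cv2.cvtColor(c["frame"],cv2.COLOR_RGB2HSV);m=np.zeros(hsv.shape[:2],np.uint8)
    m[166:228,216:294]=(hsv[166:228,216:294,1]<60)
    r=rect(c,m,.06);l=J.T@(np.array([*r[0],0])-O);print("box jig",np.round(l[:2],4),"size",np.round(r[1],4),"yaw",r[2]-np.pi/2-P["yaw"]);return l,r[2]-np.pi/2-P["yaw"]
E
python3 - <<'E'
from h import *
l,a=boxpose(pickle.load(open("top1.pkl","rb")))
bot.reach(w([l[0],l[1],.15]),Q)
bot.servo_line(w([l[0],l[1],.046]),Q,velocity=.15);bot.dwell(.2)
q,f0,t=st();print(q,f0,t)
p=[l[0]+.02,l[1],.046];bot.servo_line(w(p),Q,velocity=.06)
p=guard(p,[1,0,0],12,f0)
p=p-[.004,0,0];bot.servo_line(w(p),Q,velocity=.06);bot.dwell(.1);q,f,t=st();print("back",q,f-f0,t)
np.save("p.npy",np.array([p,f0]))
c=vision.read_camera("top");pickle.dump(c,open("top2.pkl","wb"))
cv2.imwrite("pics/top2.png",c["frame"][130:310,70:350,::-1].repeat(2,0).repeat(2,1))
E
```

```text
box jig [-0.0037  0.0066] size [0.0909 0.1278] yaw -0.11381892038083885
[-0.00305961  0.00660678  0.04697633] [-0.64433021 -0.57912372  0.10254169] 16.8917
guard [1. 0. 0.] cmd [0.0583 0.0066 0.046 ] pos [0.0541 0.0067 0.0455] f [-14.8   0.1  10.5] t 24.375
back [0.0541343  0.00657764 0.04605732] [-3.84014048  1.10326703  2.97342214] 24.725
```

View pics/top2.png

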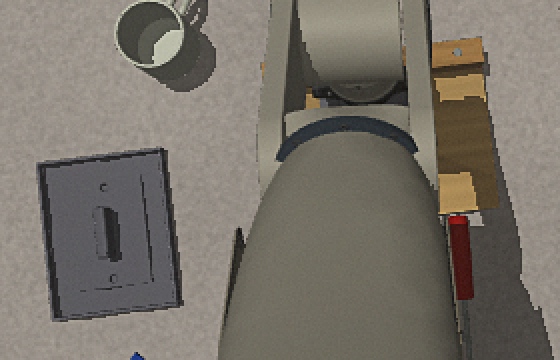

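The crop shows the cover flat and centred in the tray (rib at about (107,232)); the arm covers the jig. TCP x of 54 mm matches the box being on the fence. Next I push along to the stop.

```bash
python3 - <<'E'
from h import *
p,_=np.load("p.npy")
p=p-[.012,0,0];bot.servo_line(w(p),Q,velocity=.06);bot.dwell(.1)
q,f0,t=st();print("free",q,f0,t)
p=p+[0,.024,0];bot.servo_line(w(p),Q,velocity=.08)
p=guard(p,[0,1,0],10,f0)
p=p-[0,.006,0];bot.servo_line(w(p),Q,velocity=.06)
# back to the middle of the box, square against the fence
p=np.array([p[0],.035,.046]);bot.servo_line(w(p),Q,velocity=.1);bot.dwell(.1);q,f,t=st();print("mid",q,f-f0,t)
p=guard(p,[1,0,0],8,f0)
np.save("p.npy",np.array([p,f0]))
E
```

```text
free [0.04270972 0.00664223 0.04616772] [ 0.01466487 -0.19372646  0.39631561] 25.225
guard [0. 1. 0.] cmd [0.0423 0.0681 0.046 ] pos [0.0423 0.0657 0.046 ] f [ -0.4 -17.7   0.4] t 31.925
mid [0.04221492 0.03505554 0.04599494] [ 0.7750121   0.64053406 -1.00814262] 32.7
guard [1. 0. 0.] cmd [0.0573 0.035  0.046 ] pos [0.054  0.035  0.0455] f [-12.4   0.2   7.9] t 35.2
```

Both contacts landed where the geometry predicts (TCP y 65.7 mm, x 54 mm). Now the slanting press.

```bash
python3 - <<'E'
from h import *
p,f0=np.load("p.npy")
p=p-[.0045,0,0];bot.servo_line(w(p),Q,velocity=.05)
p=guard(p,[0,0,-1],8,f0,step=.001,n=20)
p=guard(p,[1,0,0],8,f0,step=.0005,n=20)
for i in range(12):
    bot.dwell(.15);q,f,t=st();r=f-f0
    ex,ez=17.5+r[0],17.5-r[2]
    if abs(ex)<1.2 and abs(ez)<1.2:break
    p=p+np.clip([ex*1.2e-4,0,-ez*1.2e-4],-.001,.001);bot.servo_line(w(p),Q,velocity=.03)
for i in range(3):
    bot.dwell(.4);q,f,t=st();print("hold",np.round(p,4),np.round(q,4),np.round(f-f0,1),t)
np.save("p.npy",np.array([p,f0]))
c=vision.read_camera("scene");cv2.imwrite("pics/end.png",c["frame"][170:300,200:480,::-1].repeat(2,0).repeat(2,1))
E
```

```text
guard [ 0.  0. -1.] cmd [0.0528 0.035  0.036 ] pos [0.0529 0.035  0.0371] f [-3.9  0.9 12.9] t 37.95
guard [1. 0. 0.] cmd [0.0543 0.035  0.036 ] pos [0.053 0.035 0.037] f [-8.8  0.9 17.4] t 38.7
hold [0.0571 0.035  0.037 ] [0.0531 0.035  0.0371] [-17.    0.9  16.6] 42.05
hold [0.0571 0.035  0.037 ] [0.053  0.035  0.0371] [-15.7  -0.4  16.5] 42.45
hold [0.0571 0.035  0.037 ] [0.0531 0.035  0.0371] [-16.1   0.5  17.1] 42.85
```

View pics/end.png

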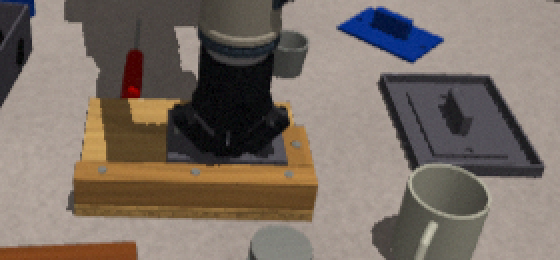

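The crop shows the box flush along the fence with its end at the stop (about (285,150)), and the cover flat in the tray (about (460,115)). The push holds steady at about 16 N against the fence and 17 N down. Handing in.

```bash
python3 -c "
from workcell import hand_in
print(hand_in())"
```

```text
the job is handed in; nothing more can be done
None
```

I handed the job in (the call returned no verdict): the cover lies flat in the tray, let go, and the open box is in the corner against the fence and stop, still held by a slanting push of about 16 N to the fence and 17 N down (wrist readings).

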